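# Fill the round dropper-bottle carrier

## Robot

A 6-joint arm with a two-finger parallel gripper is mounted at the origin on the work surface. World frame = base frame: x ahead of the robot, y to its left, z up, the work surface at z = 0. Lengths are in m, angles in rad, forces in N, time in s.
With the tool pointing down it reaches from about 0.425 to 0.95 m from the base axis. Payload 3.5 kg.
Tool frame: the origin (TCP) lies on the front face of the gripper's body, between the roots of the fingers; the fingertips stand r.tips_ahead ahead of it and the grasp point (between the pads) lies 54 mm ahead of it (r.tips_ahead is the distance from the TCP to the fingertips, in m); z points along the fingers, y is the line along which they close (so a half turn about z gives the same grasp; the last joint's range is limited). The gripper opens to 85 mm and grips with 20 to 120 N. Pads are 22 mm wide; open, the fingers measure 114 mm over their backs; the gripper's body (76 mm by 85 mm) begins 54 mm behind the grasp point. The pads swing forward as they close: fully open they stand 13 mm farther back than shut.
Start: joints at [1.154, 0.286, 1.577, -0, 1.279, -0.15], TCP at [0.178, 0.651, 0.304] pointing down, gripper open.
Joint ranges: [-2.77, 2.77], [-0.9, 2.22], [0.21, 2.48], [-1.53, 4.67], [0.24, 2.81], [-2.84, 2.84]. Speed limits (rad/s): [2.79, 2.79, 3.14, 3.14, 3.14, 3.14].

## Interface

Orientations are given as a unit quaternion [x, y, z, w].
In Python, from rig import r gives the robot as it stands.
- The arm moves only by the shell command python3 -m inch 'ROWS' [FORCE]. ROWS is JSON, a list of rows, each a list of 7 numbers: the shift along the tool's x, y, z in mm, then the turn, a rotation vector about the tool's x, y, z in rad, then the opening, from 0 (shut) to 1 (fully open). In form: [[dx, dy, dz, rx, ry, rz, fingers], ...]. A call has 1 to 5 rows; each row shifts and turns the commanded pose from where the row before left it, along the tool's axes as they then stand; what a row does not reach is not made up. A row lasts 1/10 s, in which the tool goes at most 50 mm and 8.59 degrees, less where a joint would pass 70% of its speed; a pose out of reach is approached as far as the arm can. A call is refused whole if a number of a shift passes 50 or a number of a turn 0.15, either way. A call with a gripper value outside its range is refused whole. The fingers move at their own pace and stop on an object; FORCE is the grip in N (left out, the last holds). Time passes only in rows, so rows that do not move let the fingers close. It gives the time, the measured TCP pose, the force and the opening at its end, in the units of the state.
- r.get_state(): the state, without advancing time (a new reading comes with each control period).
- r.get_image(name): name is "scene" or "top" or "wrist"; returns a dict with "img" (480x640x3 uint8, blue, green, red), "z_map" (480x640 float32, m along the optical axis (not along the pixel's ray), 0 where there is no reading), "intrinsics" (3x3 intrinsics, pixels), "R" (3x3) and "t" (3): a world point X has camera coordinates R X + t. Camera axes: x right, y down, z forward; pixel columns grow to the right and rows downward; lengths in m; the calibration is good to about 2 mm. A picture is of the moment at which its call begins.
- r.job_done(): hands the job in, once; it reports no verdict.
The state is a dict: "t": time; "joint_pos": joint angles; "joint_velocities": joint speeds; "joint_torque": joint torques, N m; "tcp_pos": TCP position; "tool_rot": TCP orientation; "ft_force": force on the tool from outside, world axes, zero at the start; "torque": the same for the moment, N m; "width": finger opening in m.
Only numpy, scipy, OpenCV 4.12 (cv2) and the standard library are available. Lean on these libraries where they do the work, as an engineer would, in place of code of your own. Each camera call takes 0.05 s, during which the arm holds its last target. There are 200 camera calls.

## Task

Fill the two empty places in the round white bottle carrier with the two loose dropper bottles that are the same size as the bottles already in it, so that the seven stand in a full hexagonal pattern; either bottle may go in either place. Lower each bottle right down to the carrier's floor before letting go (do not drop it in), and leave it standing upright on its place.

Things in the scene. Friction and masses are not known exactly. Their poses are not given: they have to be found in the camera images.
- bottle_1: loose amber glass dropper bottle, 0.13 kg, upright on the bench: body 42 mm across and 62 mm tall with a paper band, above it a black cap 20 mm across, from 66 to 104 mm above the underside (grip it there). Same as those in the carrier. Bystanders: a small dropper bottle (28 mm across, 64 mm tall) and a squat jar (62 mm across, 60 mm tall). Origin: centre of the underside, z up its axis
- bottle_2: the other loose dropper bottle, identical to bottle_1: body 42 mm across and 62 mm tall, black cap 20 mm across, from 66 to 104 mm above the underside. Origin: centre of the underside, z up its axis
- place_1 (a point): empty place in the carrier: a fixed round white tub, 164 mm across (156 inside), rim 45 mm above the bench, floor 5 mm thick. Seven grey discs on the floor mark a hexagon pattern, pitch 50 mm: one in the middle, six round it; five hold loose bottles like bottle_1. The point: on the floor, centre of the place; z up; -y points to the carrier's middle, 50 mm away
- place_2 (a point): the empty place opposite place_1; z up, +y points to the carrier's middle, 50 mm away. Each place has neighbours 50 mm off, towards the middle and 60 degrees either side of that; 7 to 8 mm is free between bodies and to the wall. Fingers closing along the point's x axis (same for both places) have most room between the neighbouring caps; open them no more than 60 mm there

How it is judged:
By the outcome, as a careful person would: the job done as asked, in the order asked, and still so for the second after the job is handed in, with the robot touching nothing.
It also fails if it takes over 53 s, if anything falls off the work surface, if the arm or the gripper's body presses on something with over 40 N, if the wrist force passes 120 N, or if a joint passes its speed limit or range.

## Working session

There is one attempt and no reset: what is moved stays moved. The work goes in short steps, Python scripts to look and compute and a shell command to move; the robot and the scene stay as the last step left them, time stands still between calls to the robot, and variables do not carry over. Pictures are saved under pics/ and viewed, on a budget of 10 in all, crops included, one or two more only if the job needs it, and the job is handed in when it is done.

```bash
ls; mkdir -p pics; python3 - <<'E'
from rig import r
import cv2,numpy as np,pickle
s=r.get_state(); print(s, r.tips_ahead)
d={}
for n in ("scene","top","wrist"):
    d[n]=r.get_image(n); print(n,d[n]["R"].round(3).tolist(),d[n]["t"].round(3),d[n]["intrinsics"].tolist())
pickle.dump(d,open("d0.pkl","wb"))
cv2.imwrite("pics/top0.png",d["top"]["img"]);cv2.imwrite("pics/scene0.png",d["scene"]["img"])
E
```

```text
pics
{'t': 0.0, 'joint_pos': array([ 1.15399601e+00,  2.87168994e-01,  1.57815135e+00, -1.95271686e-05,
        1.27858185e+00, -1.50000876e-01]), 'joint_velocities': array([ 0.00036131, -0.00045548,  0.0002682 , -0.00047205,  0.00060607,
       -0.00079249]), 'joint_torque': array([-8.25303905e-04, -4.05984771e+01, -2.92621207e+01, -2.16018643e-04,
        5.91934018e-03, -1.39248954e-05]), 'tcp_pos': array([0.17774099, 0.6506847 , 0.30255864]), 'tool_rot': array([ 1.33001534e-01,  9.91115159e-01, -1.11131749e-03, -3.13925049e-04]), 'ft_force': array([-0.8135954 , -0.10567094,  0.69616374]), 'torque': array([ 0.02553224, -0.02625867, -0.08115267]), 'width': 0.08550015979346084} 0.0726
scene [[-0.045, 0.999, 0.012], [0.685, 0.039, -0.727], [-0.727, -0.024, -0.686]] [ 0.055 -0.337  1.119] [[453.7431935842675, 0.0, 327.73594797644284], [0.0, 453.7431935842675, 238.28302749744836], [0.0, 0.0, 1.0]]
top [[0.002, -1.0, -0.006], [-0.979, -0.001, -0.201], [0.201, 0.006, -0.979]] [0.001 0.527 0.849] [[480.45214095806847, 0.0, 327.23318425393296], [0.0, 480.45214095806847, 246.14027083005593], [0.0, 0.0, 1.0]]
wrist [[0.264, 0.964, -0.002], [0.917, -0.251, 0.311], [0.3, -0.084, -0.95]] [-0.675 -0.039  0.38 ] [[360.1409051370961, 0.0, 326.59171601863846], [0.0, 360.1409051370961, 241.96502053679788], [0.0, 0.0, 1.0]]
```

View pics/top0.png

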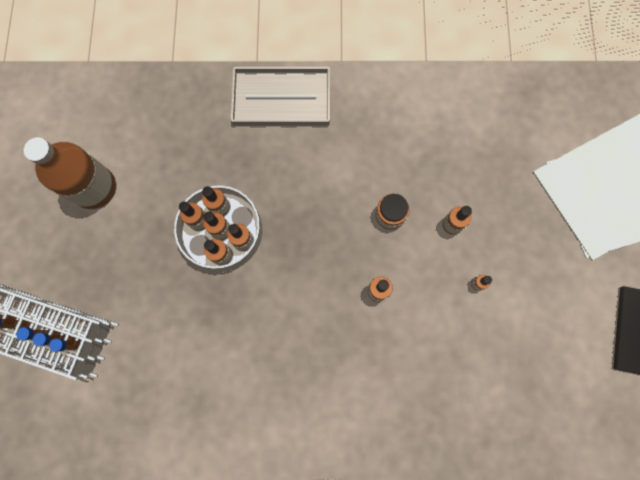

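View pics/scene0.png

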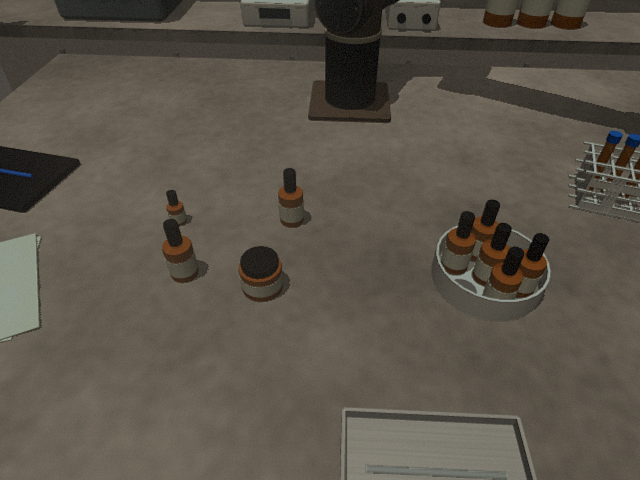

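```bash
cat >h.py <<'E'
import cv2,numpy as np
def ray(c,u,v):
    K=c["intrinsics"];d=np.linalg.solve(K,[u,v,1.]);R=c["R"]
    return -R.T@c["t"], R.T@d
def tri(*obs):  # (cam,u,v)
    A=np.zeros((3,3));b=np.zeros(3);L=[]
    for c,u,v in obs:
        o,d=ray(c,u,v);d=d/np.linalg.norm(d);P=np.eye(3)-np.outer(d,d);A+=P;b+=P@o;L.append((P,o))
    X=np.linalg.solve(A,b);return X,[np.linalg.norm(P@(X-o)) for P,o in L]
def atz(c,u,v,z):
    o,d=ray(c,u,v);return o+d*(z-o[2])/d[2]
def proj(c,X):
    p=c["intrinsics"]@(c["R"]@np.asarray(X,float)+c["t"]);return p[:2]/p[2]
def cloud(c):
    v,u=np.mgrid[:480,:640];z=c["z_map"]
    p=np.stack([u*z,v*z,z],-1)@np.linalg.inv(c["intrinsics"]).T
    return (p-c["t"])@c["R"]
E
python3 - <<'E'
import pickle,cv2,numpy as np
from h import *
d=pickle.load(open("d0.pkl","rb"))
def pane(n,x,y):
    im=cv2.resize(d[n]["img"][y:y+100,x:x+133],(399,300),interpolation=cv2.INTER_CUBIC)
    im=cv2.convertScaleAbs(im,alpha=1.4,beta=25)
    for k in range(0,133,10):
        cv2.line(im,(k*3,0),(k*3,4 if k%50 else 10),(0,255,0),1)
    for k in range(0,100,10): cv2.line(im,(0,k*3),(4,k*3),(0,255,0),1)
    return im
m=np.vstack([np.hstack([pane("top",355,203),pane("scene",165,160)]),np.hstack([pane("top",150,180),pane("scene",425,200)])])
cv2.imwrite("pics/m1.png",m)
for n in("top","scene"):
    P=cloud(d[n]);ok=d[n]["z_map"]>0
    # caps by height
    M=(ok&(P[...,2]>.085)&(P[...,2]<.12)).astype(np.uint8)
    k,l,st,ce=cv2.connectedComponentsWithStats(M)
    for i in range(1,k):
        if 15<st[i,4]<3000:
            q=P[l==i];t=q[q[:,2]>.098]
            print(n,ce[i].round(1),st[i,4],q[:,2].max().round(4),np.round(q.mean(0),4),np.round(t.mean(0),4) if len(t) else '')
E
```

```text
top [ 82.9 180.8] 581 0.12 [0.6384 0.4488 0.1028] [0.6386 0.4487 0.1092]
top [208.7 193.2] 138 0.1117 [0.6144 0.2168 0.1038] [0.6154 0.2175 0.1076]
top [185.6 208.1] 141 0.112 [0.5863 0.2571 0.104 ] [0.5869 0.2581 0.1073]
top [465.1 211.8] 123 0.1059 [ 0.5807 -0.2467  0.1003] [ 0.5816 -0.2477  0.1029]
top [209.8 218.1] 137 0.1123 [0.5675 0.2122 0.1045] [0.5685 0.213  0.1079]
top [234.5 230.1] 131 0.1118 [0.5452 0.1668 0.1053] [0.5459 0.1674 0.1078]
top [210.5 246.1] 133 0.1124 [0.5161 0.2083 0.1053] [0.5167 0.2092 0.1079]
top [382.8 285.4] 114 0.1066 [ 0.447  -0.0956  0.1018] [ 0.4478 -0.0961  0.1033]
top [  5.8 323.4] 115 0.1195 [0.3802 0.5564 0.1008] [0.3802 0.556  0.1075]
top [ 36.1 332.5] 55 0.1195 [0.3648 0.4993 0.1051] [0.3641 0.4991 0.1101]
top [ 51.9 338.4] 61 0.1198 [0.355  0.4708 0.1056] [0.3539 0.4704 0.1106]
top [ 69.1 345.5] 92 0.1199 [0.3432 0.4419 0.1019] [0.3432 0.4416 0.1079]
scene [420.6   0.7] 94 0.0896 [-0.5266  0.2151  0.0871] 
scene [5.788e+02 3.000e-01] 32 0.0898 [-0.5754  0.7272  0.0872] 
scene [350.6  69. ] 805 0.12 [ 0.0485 -0.0027  0.1027] [ 0.0486 -0.0027  0.1091]
scene [607.7 149.2] 211 0.1199 [0.3499 0.4438 0.1025] [0.35   0.4437 0.109 ]
scene [626.6 152.4] 217 0.12 [0.3589 0.4719 0.1028] [0.3591 0.4719 0.1094]
scene [638.3 160.9] 16 0.0949 [0.3628 0.4964 0.0892] 
scene [289.  175.7] 181 0.1047 [ 0.4539 -0.0975  0.0972] [ 0.4519 -0.0977  0.1024]
scene [490.9 209.2] 261 0.1096 [0.5236 0.2068 0.1003] [0.5224 0.2073 0.1056]
scene [465.9 221.3] 270 0.1096 [0.5529 0.1652 0.1003] [0.5516 0.1657 0.1057]
scene [170.8 227.8] 247 0.1054 [ 0.5877 -0.248   0.0976] [ 0.586  -0.2491  0.1024]
scene [501.6 233.1] 296 0.1105 [0.5749 0.2105 0.1002] [0.5737 0.211  0.1057]
scene [538.4 243.5] 309 0.11 [0.5936 0.2553 0.1006] [0.5924 0.2559 0.1057]
scene [513.7 257.4] 327 0.1098 [0.6221 0.215  0.1007] [0.6209 0.2156 0.1057]
```

View pics/m1.png

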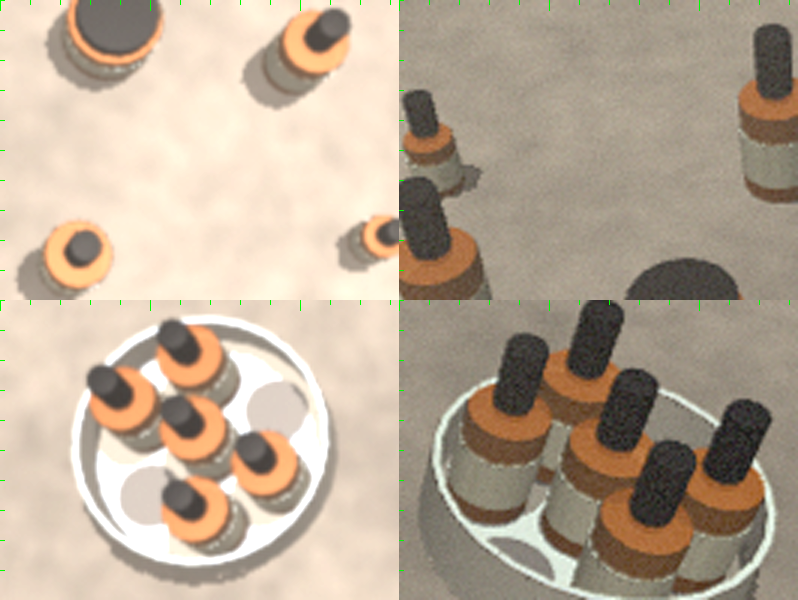

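```bash
python3 - <<'E'
import pickle
from h import *
d=pickle.load(open("d0.pkl","rb"));T,S=d["top"],d["scene"]
np.set_printoptions(precision=4,suppress=True)
for n,a,b in(("A",(383.7,284.3),(289.5,170.7)),("B",(466,210),(171.5,222.7)),("mid",(208.3,216.7),(504.3,226.7)),
  ("c1",(207.3,191.3),(516.5,252.5)),("c2",(183.5,207),(541,238)),("c3",(233.3,230),(468,216)),("c4",(209.5,245.5),(493,204))):
    X,e=tri((T,*a),(S,*b));print(n,X,np.array(e))
print("discs",atz(T,242.3,216,.005),atz(T,200,245.3,.005), "scene disc", atz(S,425+(521-399)/3,200+260/3,.005))
# rim: white pixels
for n,win in(("top",(165,175,270,280)),("scene",(420,190,560,330))):
    c=d[n];x0,y0,x1,y1=win;P=cloud(c)[y0:y1,x0:x1].reshape(-1,3);g=c["img"][y0:y1,x0:x1].reshape(-1,3)
    m=(P[:,2]>.038)&(P[:,2]<.052)&(g.min(1)>150)
    q=P[m];A=np.c_[2*q[:,:2],np.ones(len(q))];s=np.linalg.lstsq(A,(q[:,:2]**2).sum(1),rcond=None)[0]
    print(n,m.sum(),s[:2],np.sqrt(s[2]+s[:2]@s[:2]),np.median(q[:,2]))
E
```

```text
A [ 0.4489 -0.097   0.1033] [0. 0.]
B [ 0.5832 -0.2474  0.1032] [0.0003 0.0003]
mid [0.5693 0.214  0.1072] [0.0004 0.0004]
c1 [0.6174 0.2189 0.1053] [0.0003 0.0003]
c2 [0.5876 0.2598 0.1055] [0.0008 0.0008]
c3 [0.5456 0.169  0.1042] [0.0003 0.0003]
c4 [0.5172 0.2101 0.1051] [0. 0.]
discs [0.5985 0.1729 0.005 ] [0.5383 0.2547 0.005 ] scene disc [0.5921 0.179  0.005 ]
top 416 [0.5678 0.2142] 0.07929162945381933 0.04470645838004507
scene 0 [0. 0.] 0.0 nan
  return _methods._mean(a, axis=axis, dtype=dtype,
  ret = ret.dtype.type(ret / rcount)
```

Measured in two views: bottle A is at (0.449, -0.097) and B at (0.583, -0.247), with cap tops about 0.103. The carrier's middle is at about (0.568, 0.214). The empty places lie ±50 mm along 125°, so the closing line is 35°. I'll turn the tool to 35° and then travel.

```bash
python3 -m inch '[[0,0,0,0,0,0.1386,1],[0,0,0,0,0,0.1386,1],[0,0,0,0,0,0.1386,1],[0,0,0,0,0,0.1386,1],[0,0,0,0,0,0.1386,1]]' 
python3 -m inch '[[-48.5,-0.7,0,0,0,0,1],[-48.5,-0.7,0,0,0,0,1],[-48.5,-0.7,0,0,0,0,1],[-48.5,-0.7,0,0,0,0,1],[-48.5,-0.7,0,0,0,0,1]]'
python3 -m inch '[[-48.5,-0.7,0,0,0,0,1],[-48.5,-0.7,0,0,0,0,1],[-48.5,-0.7,0,0,0,0,1],[-48.5,-0.7,0,0,0,0,1],[-48.5,-0.7,0,0,0,0,1]]'
python3 - <<'E'
from rig import r
import pickle
from h import *
c=r.get_image("wrist");pickle.dump(c,open("w0.pkl","wb"))
print(r.get_state()["tcp_pos"],r.get_state()["tool_rot"],-c["R"].T@c["t"],c["R"][2])
cv2.imwrite("pics/w0.png",c["img"])
for n,p in dict(mid=[.568,.214,.109],A=[.449,-.097,.104],Pup=[.5393,.255,.005],Pdn=[.5967,.173,.005]).items(): print(n,proj(c,p).round())
E
```

```text
t: 0.65
tcp_pos: [0.1778, 0.6509, 0.3033]
tool_rot: [0.464, 0.886, -0.001, 0.0]
ft_force: [0.8, -0.0, 0.9]
width: 0.085
t: 1.15
tcp_pos: [0.3147, 0.4487, 0.3036]
tool_rot: [0.461, 0.887, -0.0, 0.0]
ft_force: [0.5, 0.5, 1.1]
width: 0.0853
t: 1.65
tcp_pos: [0.451, 0.248, 0.3038]
tool_rot: [0.462, 0.887, 0.0, 0.0]
ft_force: [0.2, 0.7, 0.2]
width: 0.0855
[0.45465535 0.24309431 0.30393876] [ 0.46391371  0.885876   -0.00129389  0.00247098] [0.40427477 0.31433933 0.37348072] [ 0.17865345 -0.2545402  -0.95041687]
mid [417. 342.]
A [132. 497.]
Pup [397. 247.]
Pdn [392. 328.]
```

View pics/w0.png

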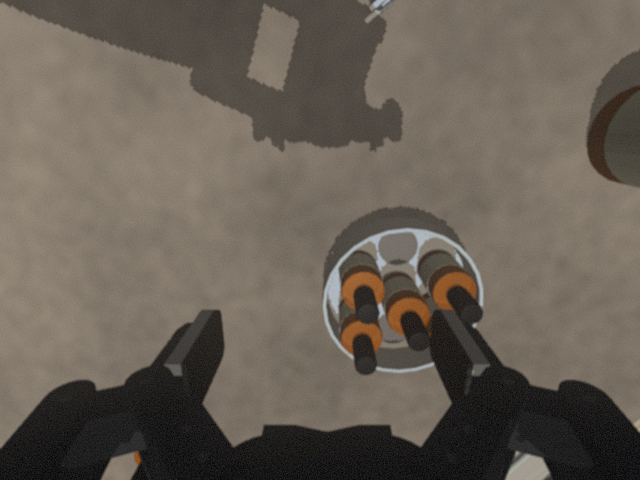

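```bash
python3 -m inch '[[-40.6,-28.5,0,0,0,0,1],[-40.6,-28.5,0,0,0,0,1],[-40.6,-28.5,0,0,0,0,1],[-40.6,-28.5,0,0,0,0,1],[-40.6,-28.5,0,0,0,0,1]]'
python3 -m inch '[[-40.6,-28.5,0,0,0,0,1],[-36,-25,0,0,0,0,1],[0,0,40,0,0,0,1],[0,0,10,0,0,0,1],[0,0,0,0,0,0,1]]'
python3 - <<'E'
from rig import r
import pickle
from h import *
c=r.get_image("wrist");pickle.dump(c,open("w1.pkl","wb"))
s=r.get_state();print(s["tcp_pos"],s["tool_rot"])
cv2.imwrite("pics/w1.png",c["img"])
for n,p in dict(A=[.449,-.097,.104],A66=[.449,-.097,.066]).items(): print(n,proj(c,p).round())
E
```

```text
t: 2.2
tcp_pos: [0.4496, 0.0003, 0.3039]
tool_rot: [0.462, 0.887, 0.0, 0.0]
ft_force: [1.4, 0.3, -0.3]
width: 0.0853
t: 2.7
tcp_pos: [0.4489, -0.0907, 0.2514]
tool_rot: [0.462, 0.887, -0.0, -0.003]
ft_force: [-0.1, 0.5, 0.1]
width: 0.0854
[ 0.44985873 -0.09070254  0.25321251] [ 4.61206706e-01  8.87291707e-01 -1.16231845e-05 -1.34185286e-03]
A [322. 266.]
A66 [323. 247.]
```

View pics/w1.png

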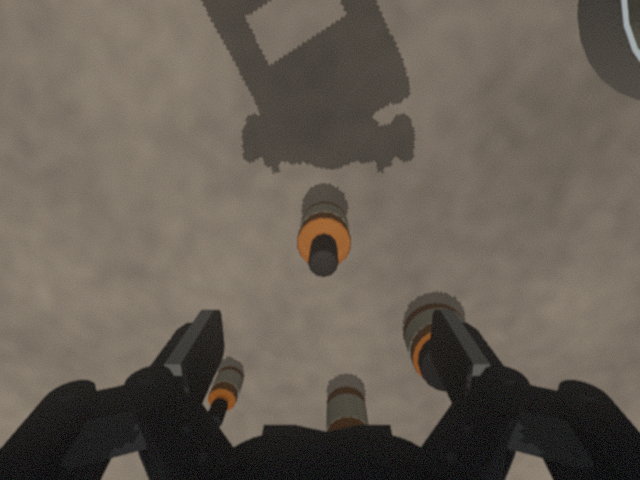

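```bash
python3 - <<'E'
import pickle
from h import *
d=pickle.load(open("d0.pkl","rb"));w=pickle.load(open("w1.pkl","rb"))
np.set_printoptions(precision=4,suppress=True)
P=cloud(w);m=(w["z_map"]>0)&(P[...,2]>.095)&(P[...,2]<.12)
m[:,:250]=0;m[:,400:]=0;m[320:]=0
v,u=np.nonzero(m);print("blob",u.mean(),v.mean(),u.min(),u.max(),v.min(),v.max(),P[m].mean(0),P[m][:,2].max())
X,e=tri((d["top"],383.7,284.3),(d["scene"],289.5,170.7),(w,323,263));print(X,e,atz(w,323,263,.104))
w0=pickle.load(open("w0.pkl","rb"));print(atz(w0,398,246,.005),atz(w0,416,342,.109))
print("A66 shoulders",atz(w,324,243,.062))
E
```

```text
blob 322.71370967741933 260.3991935483871 308 337 245 276 [ 0.4476 -0.0942  0.1027] 0.1053483052314661
[ 0.4488 -0.0965  0.1029] [np.float64(0.0005316379329903744), np.float64(0.0004930702440388694), np.float64(0.0009812763787792817)] [ 0.4485 -0.0952  0.104 ]
[0.5394 0.2561 0.005 ] [0.5676 0.2137 0.109 ]
A66 shoulders [ 0.4487 -0.095   0.062 ]
```

```bash
python3 -m inch '[[-4,-4,20,0,0,0,1],[0,0,30,0,0,0,1],[0,0,30,0,0,0,1],[0,0,20,0,0,0,1],[0,0,9,0,0,0,1]]' 40
python3 -m inch '[[0,0,0,0,0,0,1],[0,0,0,0,0,0,0],[0,0,0,0,0,0,0],[0,0,0,0,0,0,0],[0,0,0,0,0,0,0]]' 40
python3 -m inch '[[0,0,0,0,0,0,0],[0,0,0,0,0,0,0],[0,0,0,0,0,0,0],[0,0,0,0,0,0,0],[0,0,0,0,0,0,0]]' 40
```

```text
t: 3.25
tcp_pos: [0.4494, -0.096, 0.1444]
tool_rot: [0.461, 0.888, -0.0, -0.001]
ft_force: [-1.0, -0.4, 0.4]
width: 0.0853
t: 3.75
tcp_pos: [0.4497, -0.0974, 0.1458]
tool_rot: [0.462, 0.887, 0.0, 0.001]
ft_force: [-0.1, 0.4, 0.5]
width: 0.0285
t: 4.25
tcp_pos: [0.4498, -0.0974, 0.1456]
tool_rot: [0.462, 0.887, 0.0, 0.001]
ft_force: [-0.2, 0.3, 5.7]
width: 0.019
```

```bash
python3 -m inch '[[0,0,-15,0,0,0,0],[0,0,-35,0,0,0,0],[0,0,-40,0,0,0,0],[0,0,-40,0,0,0,0],[0,0,-25,0,0,0,0]]' 40
python3 -m inch '[[10,20,0,0,0,0,0],[19.3,39.3,0,0,0,0,0],[19.3,39.3,0,0,0,0,0],[19.3,39.3,0,0,0,0,0],[19.3,39.3,0,0,0,0,0]]'
python3 -m inch '[[19.3,39.3,0,0,0,0,0],[19.3,39.3,0,0,0,0,0],[9.3,19.6,0,0,0,0,0],[0,0,0,0,0,0,0],[0,0,0,0,0,0,0]]'
python3 - <<'E'
from rig import r
import pickle
from h import *
s=r.get_state();print(s["tcp_pos"],s["tool_rot"],s["width"])
d={n:r.get_image(n) for n in("top","scene","wrist")};pickle.dump(d,open("d2.pkl","wb"))
T=cv2.resize(d["top"]["img"][160:260,160:290],None,fx=3,fy=3,interpolation=cv2.INTER_CUBIC)
S=cv2.resize(d["scene"]["img"][130:300,400:580],(390,368),interpolation=cv2.INTER_CUBIC)
W=cv2.resize(d["wrist"]["img"],(390,292))
out=np.zeros((600,790,3),np.uint8);out[:300,:390]=T;out[:368,395:785]=S;out[305:597,:390]=W
cv2.imwrite("pics/d2.png",out)
E
```

```text
t: 4.75
tcp_pos: [0.4494, -0.0973, 0.3021]
tool_rot: [0.462, 0.887, -0.0, 0.001]
ft_force: [0.6, -0.5, -0.8]
width: 0.019
t: 5.25
tcp_pos: [0.5443, 0.0775, 0.2983]
tool_rot: [0.462, 0.887, -0.001, -0.001]
ft_force: [-0.3, -0.7, -1.2]
width: 0.0188
t: 5.75
tcp_pos: [0.5967, 0.1714, 0.2981]
tool_rot: [0.461, 0.887, -0.001, -0.001]
ft_force: [-0.3, -0.5, -1.7]
width: 0.019
[0.59671555 0.17143298 0.29814285] [ 0.46127663  0.88725471 -0.00122977 -0.00119928] 0.019022366474991868
```

View pics/d2.png

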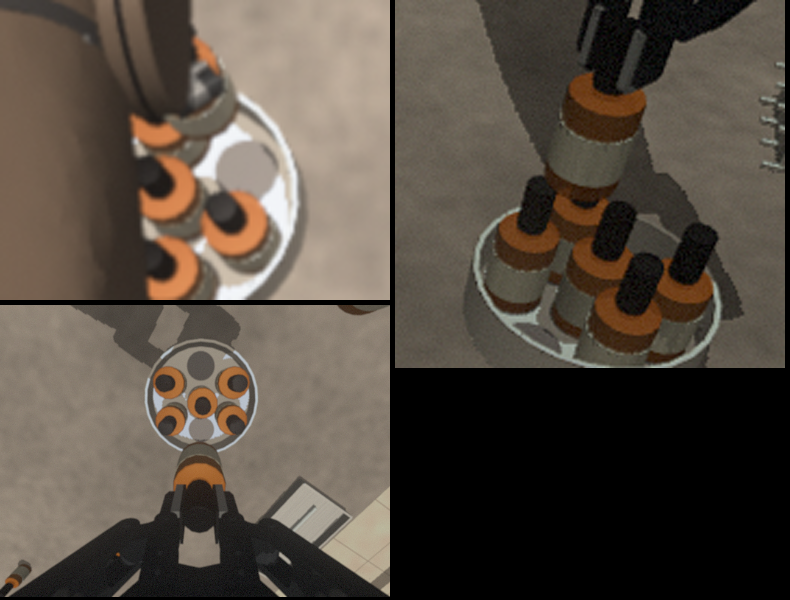

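The bottle is held upright, with width 19 mm. I'll overlay the predicted circles on the enlarged wrist and scene views to check alignment before lowering.

```bash
cat >>h.py <<'E'
def circ(im,c,X,r,x0,y0,f,col):
    a=np.linspace(0,2*np.pi,60)
    q=np.array([proj(c,np.asarray(X)+[r*np.cos(t),r*np.sin(t),0]) for t in a])
    cv2.polylines(im,[np.round(((q+.5)-[x0,y0])*f*16).astype(int)],False,col,1,cv2.LINE_AA,4)
def crop(c,x0,y0,x1,y1,f): return cv2.convertScaleAbs(cv2.resize(c["img"][y0:y1,x0:x1],None,fx=f,fy=f,interpolation=cv2.INTER_CUBIC),alpha=1.3,beta=15)
E
python3 - <<'E'
import pickle
from h import *
d=pickle.load(open("d2.pkl","rb"))
C=np.array([.568,.214]);ang=np.deg2rad(125);u=np.array([np.cos(ang),np.sin(ang)])
tcp=np.array([.5967,.1714]);B=tcp+.0018*u;zb=.298-.1456
out=[]
for n,(x0,y0,x1,y1),f in(("wrist",(230,40,430,310),2),("scene",(425,155,560,305),3)):
    c=d[n];im=crop(c,x0,y0,x1,y1,f)
    circ(im,c,[*C,.045],.082,x0,y0,f,(0,255,0))
    for s in(1,-1):circ(im,c,[*(C+s*.05*u),.005],.019,x0,y0,f,(0,255,255))
    for k in(0,60,180,240):
        a=ang-np.deg2rad(60)+np.deg2rad(k-0);circ(im,c,[*(C+.05*np.array([np.cos(a),np.sin(a)])),.109],.010,x0,y0,f,(255,255,0)) if k in(0,180,) else None
        a=np.deg2rad(5+k);circ(im,c,[*(C+.05*np.array([np.cos(a),np.sin(a)])),.109],.010,x0,y0,f,(255,255,0))if k in(0,180,)else None
    circ(im,c,[*C,.109],.010,x0,y0,f,(255,255,0))
    circ(im,c,[*B,zb],.021,x0,y0,f,(255,0,255));circ(im,c,[*B,zb+.062],.021,x0,y0,f,(255,0,255))
    out.append(cv2.copyMakeBorder(im,0,600-im.shape[0],0,0,cv2.BORDER_CONSTANT)[:600,:400])
im=np.hstack(out);print(im.shape);cv2.imwrite("pics/ov2.png",im[:560])
E
```

```text
(600, 800, 3)
```

View pics/ov2.png

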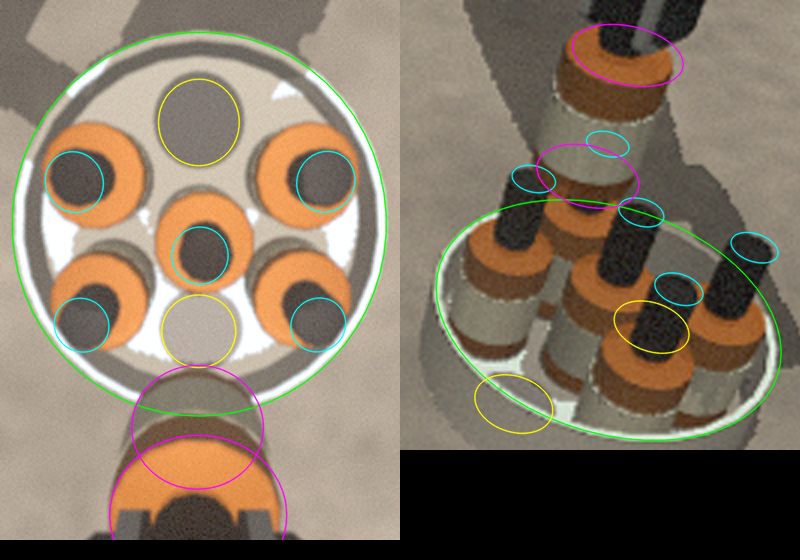

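```bash
python3 - <<'E'
import pickle
from h import *
from scipy.optimize import least_squares
np.set_printoptions(precision=4,suppress=True)
d=pickle.load(open("d2.pkl","rb"));T=pickle.load(open("d0.pkl","rb"))
c=d["scene"];print("mid cap proj",proj(c,[.568,.214,.109]),proj(T["scene"],[.568,.214,.109]),np.abs(c["t"]-T["scene"]["t"]).max())
def fit(q,r0,lo,hi):
    q=q[(q[:,2]>lo)&(q[:,2]<hi)]
    s=least_squares(lambda p:np.hypot(q[:,0]-p[0],q[:,1]-p[1])-r0,q[:,:2].mean(0)+[-.01,0],loss="soft_l1",f_scale=.001);return len(q),s.x
for n in("scene","wrist"):
    P=cloud(d[n]).reshape(-1,3);P=P[np.hypot(P[:,0]-.597,P[:,1]-.172)<.035]
    for lo,hi in((.158,.172),(.172,.186),(.186,.2),(.2,.212)):
        if ((P[:,2]>lo)&(P[:,2]<hi)).sum()>20: print(n,lo,fit(P,.021,lo,hi))
    print(n,"zmin",np.percentile(P[P[:,2]>.13][:,2],[0,1,5]))
P=cloud(c).reshape(-1,3);P=P[np.hypot(P[:,0]-.568,P[:,1]-.214)<.02]
for lo,hi in((.045,.055),(.055,.064)): print("mid body",fit(P,.021,lo,hi))
P=P[P[:,2]>.072];
for lo,hi in((.072,.085),(.085,.1)): print("mid cap",fit(P,.010,lo,hi))
E
```

```text
mid cap proj [504.746  225.1018] [504.746  225.1018] 0.0
scene 0.158 (296, array([0.5953, 0.17  ]))
scene 0.172 (343, array([0.5956, 0.1699]))
scene 0.186 (361, array([0.5954, 0.1699]))
scene 0.2 (325, array([0.595 , 0.1701]))
scene zmin [0.1514 0.1572 0.1731]
wrist 0.158 (319, array([0.5727, 0.2035]))
wrist 0.172 (479, array([0.5731, 0.2038]))
wrist 0.186 (707, array([0.5737, 0.2033]))
wrist 0.2 (613, array([0.5733, 0.2031]))
wrist zmin [0.1534 0.1713 0.2054]<stdin>:9: RuntimeWarning: Mean of empty slice.
  ret = um.true_divide(
Traceback (most recent call last):
ValueError: Initial guess is outside of provided bounds
```

```bash
cat >>h.py <<'E'
from scipy.optimize import least_squares
def fitc(c,X,r0,lo,hi,rad=None):
    q=cloud(c)[c["z_map"]>0];q=q[(q[:,2]>lo)&(q[:,2]<hi)];q=q[np.hypot(q[:,0]-X[0],q[:,1]-X[1])<(rad or r0+.005)]
    if len(q)<15: return len(q),None
    s=least_squares(lambda p:np.hypot(q[:,0]-p[0],q[:,1]-p[1])-r0,X[:2],loss="soft_l1",f_scale=.001);return len(q),s.x.round(4)
E
python3 - <<'E'
import pickle
from h import *
d=pickle.load(open("d2.pkl","rb"));a=np.deg2rad
for n in("scene","wrist"):
    c=d[n];print(n,"held",[fitc(c,(.596,.171),.021,l,h) for l,h in((.165,.185),(.185,.21))])
    for k in(None,5,65,185,245):
        X=np.array([.568,.214])+(0 if k is None else .05*np.array([np.cos(a(k)),np.sin(a(k))]))
        b=fitc(c,X,.021,.04,.064);cp=fitc(c,X,.010,.075,.104);print(k,X.round(4),"body",b,"cap",cp)
    q=cloud(c);g=c["img"].min(2);m=(abs(q[...,2]-.045)<.004)&(g>120)&(np.hypot(q[...,0]-.568,q[...,1]-.214)<.095)&(np.hypot(q[...,0]-.568,q[...,1]-.214)>.074);q=q[m]
    s=least_squares(lambda p:np.hypot(q[:,0]-p[0],q[:,1]-p[1])-.080,[.568,.214],loss="soft_l1",f_scale=.001).x;print("rim",len(q),s)
E
```

```text
scene held [(474, array([0.5956, 0.1699])), (656, array([0.5953, 0.17  ]))]
None [0.568 0.214] body (263, array([0.57  , 0.2129])) cap (243, array([0.5699, 0.2128]))
5 [0.6178 0.2184] body (417, array([0.6175, 0.2174])) cap (257, array([0.6174, 0.2174]))
65 [0.5891 0.2593] body (257, array([0.5888, 0.258 ])) cap (259, array([0.5887, 0.2582]))
185 [0.5182 0.2096] body (169, array([0.518 , 0.2087])) cap (12, None)
245 [0.5469 0.1687] body (355, array([0.5476, 0.167 ])) cap (223, array([0.5476, 0.1671]))
rim 355 [0.56829051 0.21273555]
wrist held [(644, array([0.595 , 0.1723])), (1236, array([0.5953, 0.172 ]))]
None [0.568 0.214] body (63, array([0.5698, 0.2154])) cap (59, array([0.5699, 0.2152]))
5 [0.6178 0.2184] body (218, array([0.6174, 0.22  ])) cap (185, array([0.6175, 0.2199]))
65 [0.5891 0.2593] body (131, array([0.5887, 0.2609])) cap (127, array([0.5889, 0.2608]))
185 [0.5182 0.2096] body (118, array([0.5178, 0.2115])) cap (109, array([0.5178, 0.2114]))
245 [0.5469 0.1687] body (200, array([0.5474, 0.1696])) cap (179, array([0.5473, 0.1695]))
rim 1872 [0.56811295 0.21522796]
```

Both views agree: the held bottle is upright and about 2.7 mm off along tool y. I'll correct that and lower.

```bash
python3 -m inch '[[0.7,2.7,0,0,0,0,0],[0,0,15,0,0,0,0],[0,0,25,0,0,0,0],[0,0,25,0,0,0,0],[0,0,0,0,0,0,0]]'
python3 -m inch '[[0,0,20,0,0,0,0],[0,0,20,0,0,0,0],[0,0,20,0,0,0,0],[0,0,10,0,0,0,0],[0,0,0,0,0,0,0]]'
python3 -m inch '[[0,0,5,0,0,0,0],[0,0,2,0,0,0,0],[0,0,1,0,0,0,0],[0,0,0,0,0,0,0]]'
```

```text
t: 6.4
tcp_pos: [0.5964, 0.1728, 0.2292]
tool_rot: [0.462, 0.887, -0.003, -0.004]
ft_force: [-1.6, -0.4, -1.5]
width: 0.0191
t: 6.9
tcp_pos: [0.5984, 0.1734, 0.1636]
tool_rot: [0.462, 0.887, -0.001, -0.001]
ft_force: [-1.1, -0.2, -1.3]
width: 0.0189
t: 7.3
tcp_pos: [0.5994, 0.1736, 0.1574]
tool_rot: [0.462, 0.887, 0.0, 0.0]
ft_force: [-0.3, 0.0, -1.4]
width: 0.0188
```

```bash
python3 -m inch '[[0,0,3,0,0,0,0],[0,0,0,0,0,0,0],[0,0,0,0,0,0,0]]'
python3 -m inch '[[0,0,1.5,0,0,0,0],[0,0,0,0,0,0,0]]'
python3 -m inch '[[0,0,1,0,0,0,0],[0,0,0,0,0,0,0]]'
python3 - <<'E'
from rig import r
import pickle
from h import *
d={n:r.get_image(n) for n in("scene","wrist")};pickle.dump(d,open("d3.pkl","wb"))
for n in d: print(n,[fitc(d[n],(.597,.173),.021,l,h) for l,h in((.03,.05),(.05,.065))])
q=cloud(d["wrist"]);m=(np.hypot(q[...,0]-.597,q[...,1]-.173)<.024)&(q[...,2]>.05)&(q[...,2]<.09);print(np.percentile(q[m][:,2],[20,50,80]))
E
```

```text
t: 7.6
tcp_pos: [0.5991, 0.1736, 0.1538]
tool_rot: [0.462, 0.887, -0.0, -0.0]
ft_force: [0.2, -0.5, -1.4]
width: 0.0189
t: 7.8
tcp_pos: [0.5991, 0.1736, 0.1522]
tool_rot: [0.462, 0.887, -0.0, -0.0]
ft_force: [-0.4, 0.0, -0.7]
width: 0.0188
t: 8.0
tcp_pos: [0.5991, 0.1736, 0.1513]
tool_rot: [0.462, 0.887, -0.0, -0.0]
ft_force: [-0.0, -0.6, -0.9]
width: 0.0185
scene [(276, array([0.5984, 0.1726])), (245, array([0.5976, 0.1727]))]
wrist [(462, array([0.5977, 0.1754])), (748, array([0.598 , 0.1749]))]
[0.06581504 0.06730242 0.08138917]
```

```bash
python3 -m inch '[[0,-1,1,0,0,0,0],[0,0,0,0,0,0,0]]'
python3 -m inch '[[0,0,0.7,0,0,0,0],[0,0,0,0,0,0,0]]'
python3 -m inch '[[0,0,0.7,0,0,0,0],[0,0,0,0,0,0,0]]'
```

```text
t: 8.3
tcp_pos: [0.5986, 0.173, 0.1507]
tool_rot: [0.462, 0.887, 0.0, 0.0]
ft_force: [0.4, 0.4, -0.8]
width: 0.0188
t: 8.5
tcp_pos: [0.5987, 0.1731, 0.1507]
tool_rot: [0.462, 0.887, 0.0, 0.0]
ft_force: [-2.0, -0.2, 4.4]
width: 0.0191
t: 8.7
tcp_pos: [0.5988, 0.1731, 0.1506]
tool_rot: [0.462, 0.887, 0.0, 0.0]
ft_force: [-2.9, -0.7, 6.7]
width: 0.0187
```

Contact is at 0.1507 as predicted, with +7 N. I'll open to about 40 mm and retreat straight up.

```bash
python3 -m inch '[[0,0,0,0,0,0,0.3],[0,0,0,0,0,0,0.45],[0,0,0,0,0,0,0.45],[0,0,0,0,0,0,0.45]]'
python3 -m inch '[[0,0,-10,0,0,0,0.45],[0,0,-20,0,0,0,0.45],[0,0,-40,0,0,0,0.45],[0,0,-40,0,0,0,0.45],[0,0,-40,0,0,0,0.45]]'
python3 - <<'E'
from rig import r
import pickle
from h import *
d={n:r.get_image(n) for n in("scene","wrist")};pickle.dump(d,open("d4.pkl","wb"));c=d["scene"]
print([fitc(c,(.597,.172),*z) for z in((.021,.04,.064),(.01,.075,.104))])
B=(.583,-.247);print("B",[fitc(c,B,*z) for z in((.021,.02,.06),(.01,.07,.1))])
T=pickle.load(open("d0.pkl","rb"))["top"];print("B top",[fitc(T,B,*z) for z in((.021,.02,.06),(.01,.07,.1))])
print(r.get_state()["tcp_pos"])
W=cv2.resize(d["wrist"]["img"],(390,292));S=crop(c,425,155,555,305,3)
o=np.zeros((450,785,3),np.uint8);o[:292,:390]=W;o[:,395:785]=S;cv2.imwrite("pics/d4.png",o)
E
```

```text
t: 9.1
tcp_pos: [0.5982, 0.173, 0.1485]
tool_rot: [0.462, 0.887, -0.0, -0.0]
ft_force: [-0.4, -0.5, 0.8]
width: 0.0386
t: 9.6
tcp_pos: [0.5982, 0.173, 0.3012]
tool_rot: [0.462, 0.887, 0.0, 0.0]
ft_force: [0.9, 0.1, 0.0]
width: 0.0386
[(388, array([0.5979, 0.1724])), (242, array([0.5979, 0.1724]))]
B [(622, array([ 0.5834, -0.2503])), (243, array([ 0.5832, -0.2504]))]
B top [(207, array([ 0.5825, -0.2487])), (64, array([ 0.5826, -0.249 ]))]
[0.60112066 0.17344597 0.30840769]
```

View pics/d4.png

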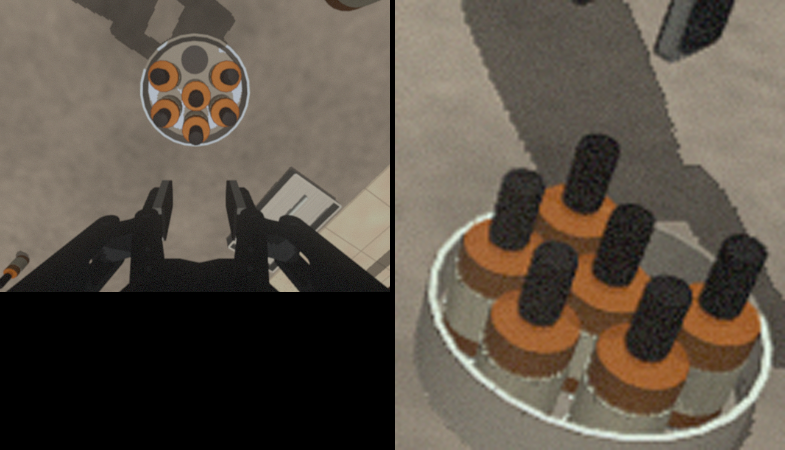

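```bash
python3 -m inch '[[-20,-15,0,0,0,0,0.8],[-37.4,-28.3,0,0,0,0,0.8],[-37.4,-28.3,0,0,0,0,0.8],[-37.4,-28.3,0,0,0,0,0.8],[-37.4,-28.3,0,0,0,0,0.8]]'
python3 -m inch '[[-37.4,-28.3,0,0,0,0,0.8],[-37.4,-28.3,0,0,0,0,0.8],[-37.4,-28.3,0,0,0,0,0.8],[-37.4,-28.3,0,0,0,0,0.8],[-17.5,-13.5,0,0,0,0,0.8]]'
python3 -m inch '[[0,0,25,0,0,0,0.8],[0,0,25,0,0,0,0.8],[0,0,0,0,0,0,0.8],[0,0,0,0,0,0,0.8]]'
python3 - <<'E'
from rig import r
from h import *
c=r.get_image("wrist");s=r.get_state();t=s["tcp_pos"];print(t,s["tool_rot"])
w=[fitc(c,(.583,-.249),*z) for z in((.021,.02,.06),(.01,.07,.1))];print(w)
q=cloud(c);m=np.hypot(q[...,0]-.583,q[...,1]+.249)<.014;print("top",np.percentile(q[m][:,2],[90,99]))
e=np.append(w[1][1]-t[:2],0)*1e3;a=np.deg2rad(125);print("dx,dy",e[0]*np.cos(a)+e[1]*np.sin(a),e[0]*np.sin(a)-e[1]*np.cos(a))
cv2.imwrite("pics/w5.png",c["img"])
E
```

```text
t: 10.2
tcp_pos: [0.5902, -0.041, 0.2991]
tool_rot: [0.461, 0.887, 0.0, 0.0]
ft_force: [0.6, 0.0, -0.4]
width: 0.0686
t: 10.7
tcp_pos: [0.582, -0.2527, 0.299]
tool_rot: [0.463, 0.886, -0.0, 0.0]
ft_force: [-0.2, -0.3, 0.5]
width: 0.0681
t: 11.1
tcp_pos: [0.5826, -0.2488, 0.2488]
tool_rot: [0.462, 0.887, 0.0, -0.001]
ft_force: [1.3, 0.9, -0.0]
width: 0.0684
[ 0.58314497 -0.24902823  0.25015051] [ 4.61553050e-01  8.87112367e-01 -6.69242372e-05  6.52342435e-04]
[(571, array([ 0.5828, -0.2476])), (347, array([ 0.5829, -0.2478]))]
top [0.26186117 0.26365917]
dx,dy 1.1466160630329558 0.5038185589136241
```

View pics/w5.png

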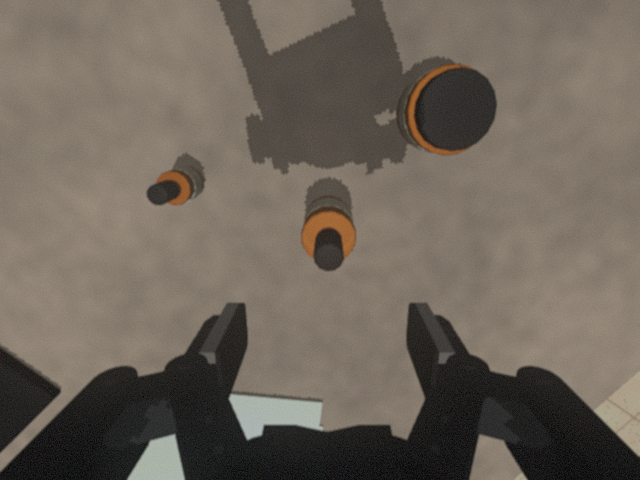

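The cap at (329, 258) is centred between the pads. Descending to grip.

```bash
python3 -m inch '[[1,0.5,20,0,0,0,0.8],[0,0,30,0,0,0,0.8],[0,0,30,0,0,0,0.8],[0,0,15,0,0,0,0.8],[0,0,8,0,0,0,0.8]]' 40
python3 -m inch '[[0,0,0,0,0,0,0.8],[0,0,0,0,0,0,0],[0,0,0,0,0,0,0],[0,0,0,0,0,0,0],[0,0,0,0,0,0,0]]' 40
python3 -m inch '[[0,0,0,0,0,0,0],[0,0,0,0,0,0,0],[0,0,0,0,0,0,0]]' 40
python3 -m inch '[[0,0,-15,0,0,0,0],[0,0,-35,0,0,0,0],[0,0,-40,0,0,0,0],[0,0,-40,0,0,0,0],[0,0,-25,0,0,0,0]]'
```

```text
t: 11.65
tcp_pos: [0.5827, -0.2477, 0.1457]
tool_rot: [0.461, 0.887, 0.0, -0.0]
ft_force: [0.2, -0.3, 0.4]
width: 0.0681
t: 12.15
tcp_pos: [0.5833, -0.2482, 0.1474]
tool_rot: [0.462, 0.887, -0.0, 0.001]
ft_force: [-0.1, -0.8, 2.6]
width: 0.0192
t: 12.45
tcp_pos: [0.5833, -0.2483, 0.1474]
tool_rot: [0.462, 0.887, -0.0, 0.001]
ft_force: [0.2, 0.9, 6.1]
width: 0.0189
t: 12.95
tcp_pos: [0.5828, -0.248, 0.3046]
tool_rot: [0.462, 0.887, -0.0, 0.002]
ft_force: [0.3, 0.5, -2.1]
width: 0.0191
```

```bash
python3 -m inch '[[20,11.5,0,0,0,0,0],[40,23,0,0,0,0,0],[40,23,0,0,0,0,0],[40,23,0,0,0,0,0],[40,23,0,0,0,0,0]]'
python3 -m inch '[[40,23,0,0,0,0,0],[40,23,0,0,0,0,0],[40,23,0,0,0,0,0],[40,23,0,0,0,0,0],[40,23,0,0,0,0,0]]'
python3 -m inch '[[40,23,0,0,0,0,0],[16,11.5,0,0,0,0,0],[0,0,0,0,0,0,0],[0,0,0,0,0,0,0]]'
python3 - <<'E'
from rig import r
from h import *
import pickle
d={n:r.get_image(n) for n in("scene","wrist")};pickle.dump(d,open("d6.pkl","wb"))
s=r.get_state();print(s["tcp_pos"],s["tool_rot"],s["width"])
u=np.array([np.cos(np.deg2rad(125.3)),np.sin(np.deg2rad(125.3))]);a=np.deg2rad(125)
for n in d:
    c=d[n];hb=[fitc(c,(.540,.254),.021,l,h) for l,h in((.168,.185),(.185,.214))]
    q=cloud(c);g=c["img"].min(2);R=np.hypot(q[...,0]-.568,q[...,1]-.214);m=(abs(q[...,2]-.045)<.004)&(g>120)&(R<.095)&(R>.074);q=q[m]
    rim=least_squares(lambda p:np.hypot(q[:,0]-p[0],q[:,1]-p[1])-.080,[.568,.214],loss="soft_l1",f_scale=.001).x
    print(n,hb,"rim",len(q),rim,"caps",[fitc(c,(.568,.214)+.05*np.array([np.cos(t),np.sin(t)]),.010,.075,.104) for t in np.deg2rad([5,65,185,245])])
    for h in hb:
        if h[1] is not None:
            e=1e3*(rim+.05*u-h[1]);print("  err",e,"dx,dy",e[0]*np.cos(a)+e[1]*np.sin(a),e[0]*np.sin(a)-e[1]*np.cos(a))
E
```

```text
t: 13.45
tcp_pos: [0.5622, -0.0383, 0.2988]
tool_rot: [0.462, 0.887, -0.0, -0.002]
ft_force: [0.3, -0.1, -2.1]
width: 0.0186
t: 13.95
tcp_pos: [0.5412, 0.1911, 0.2989]
tool_rot: [0.461, 0.887, -0.001, -0.002]
ft_force: [0.9, 0.3, -2.2]
width: 0.0188
t: 14.35
tcp_pos: [0.5382, 0.2547, 0.2992]
tool_rot: [0.461, 0.887, -0.002, -0.001]
ft_force: [0.7, -0.4, -2.2]
width: 0.0193
[0.53908871 0.25356651 0.29995194] [ 4.61986547e-01  8.86886203e-01 -8.98983665e-04 -6.96967670e-04] 0.018929294106906004
scene [(396, array([0.5378, 0.2524])), (965, array([0.5372, 0.2528]))] rim 343 [0.56824488 0.21286268] caps [(262, array([0.6174, 0.2174])), (245, array([0.5888, 0.2582])), (221, array([0.5182, 0.209 ])), (225, array([0.5476, 0.1671]))]
  err [1.5520032  1.26955787] dx,dy 0.14976845663519567 1.9995150715117163
  err [2.1520032  0.86955787] dx,dy -0.5220382228910003 2.2615757235446323
wrist [(572, array([0.5376, 0.2547])), (2975, array([0.5387, 0.2533]))] rim 1371 [0.56817109 0.21504181] caps [(253, array([0.6173, 0.2197])), (283, array([0.5888, 0.2606])), (276, array([0.5179, 0.2113])), (163, array([0.5474, 0.1696]))]
  err [1.6782074  1.14869148] dx,dy -0.021627248358478957 2.0335693895264666
  err [0.5782074  2.54869148] dx,dy 1.756119693632219 1.935509151700024
```

```bash
python3 -m inch '[[0,1.5,0,0,0,0,0],[0,0,15,0,0,0,0],[0,0,25,0,0,0,0],[0,0,25,0,0,0,0],[0,0,0,0,0,0,0]]'
python3 -m inch '[[0,0,20,0,0,0,0],[0,0,20,0,0,0,0],[0,0,20,0,0,0,0],[0,0,10,0,0,0,0],[0,0,0,0,0,0,0]]'
python3 -m inch '[[0,0,5,0,0,0,0],[0,0,1,0,0,0,0],[0,0,0,0,0,0,0]]'
python3 - <<'E'
from rig import r
from h import *
c=r.get_image("wrist");print(fitc(c,(.540,.2555),.021,.03,.066),"want (.5393,.2558)")
c=r.get_image("scene");print(fitc(c,(.539,.2535),.021,.03,.072),"want (.5393,.2537)")
E
```

```text
t: 14.95
tcp_pos: [0.5385, 0.2538, 0.2303]
tool_rot: [0.462, 0.887, -0.004, -0.004]
ft_force: [-1.1, -0.8, -2.8]
width: 0.0189
t: 15.45
tcp_pos: [0.5403, 0.2547, 0.1647]
tool_rot: [0.462, 0.887, -0.001, -0.001]
ft_force: [-0.4, -0.2, -2.3]
width: 0.0185
t: 15.75
tcp_pos: [0.5413, 0.2553, 0.1608]
tool_rot: [0.462, 0.887, 0.0, 0.0]
ft_force: [-0.1, -0.1, -1.3]
width: 0.0187
(1513, array([0.5408, 0.256 ])) want (.5393,.2558)
(160, array([0.5407, 0.2533])) want (.5393,.2537)
```

```bash
python3 -m inch '[[0.8,-1,3,0,0,0,0],[0,0,2,0,0,0,0],[0,0,0,0,0,0,0],[0,0,0,0,0,0,0]]'
python3 -m inch '[[0,0,1,0,0,0,0],[0,0,0,0,0,0,0]]'
python3 -m inch '[[0,0,0.8,0,0,0,0],[0,0,0,0,0,0,0]]'
```

```text
t: 16.25
tcp_pos: [0.5395, 0.2553, 0.1549]
tool_rot: [0.462, 0.887, -0.0, -0.0]
ft_force: [-0.5, 0.3, -2.2]
width: 0.0189
t: 16.45
tcp_pos: [0.5396, 0.2553, 0.1539]
tool_rot: [0.462, 0.887, -0.0, -0.0]
ft_force: [-0.3, 0.4, -2.0]
width: 0.0185
t: 16.65
tcp_pos: [0.5396, 0.2553, 0.1531]
tool_rot: [0.462, 0.887, -0.0, -0.0]
ft_force: [1.1, -0.7, -1.6]
width: 0.0189
```

```bash
python3 -m inch '[[0,0,0.7,0,0,0,0],[0,0,0,0,0,0,0]]'
python3 -m inch '[[0,0,0.6,0,0,0,0],[0,0,0,0,0,0,0]]'
python3 -m inch '[[0,0,0.5,0,0,0,0],[0,0,0,0,0,0,0]]'
```

```text
t: 16.85
tcp_pos: [0.5396, 0.2553, 0.1525]
tool_rot: [0.462, 0.887, -0.0, -0.0]
ft_force: [-0.3, -0.1, 0.2]
width: 0.019
t: 17.05
tcp_pos: [0.5398, 0.2554, 0.1524]
tool_rot: [0.462, 0.887, 0.0, 0.0]
ft_force: [-1.5, -0.7, 1.3]
width: 0.0184
t: 17.25
tcp_pos: [0.5399, 0.2554, 0.1524]
tool_rot: [0.462, 0.887, 0.0, 0.0]
ft_force: [-2.7, -0.4, 4.9]
width: 0.0186
```

Contact on the floor at 0.1524, as predicted. Release, retreat and check.

```bash
python3 -m inch '[[0,0,0,0,0,0,0.3],[0,0,0,0,0,0,0.45],[0,0,0,0,0,0,0.45],[0,0,0,0,0,0,0.45]]'
python3 -m inch '[[0,0,-10,0,0,0,0.45],[0,0,-20,0,0,0,0.45],[0,0,-40,0,0,0,0.45],[0,0,-40,0,0,0,0.45],[0,0,-40,0,0,0,0.45]]'
python3 -m inch '[[-40,0,0,0,0,0,0.45],[-40,0,0,0,0,0,0.45],[0,0,0,0,0,0,0.45]]'
python3 - <<'E'
from rig import r
from h import *
d={n:r.get_image(n) for n in("scene","wrist")};u=np.array([np.cos(np.deg2rad(125.3)),np.sin(np.deg2rad(125.3))])
for n,C in(("scene",(.5683,.2128)),("wrist",(.5681,.2151))):
    for s in(1,-1):
        X=np.array(C)+s*.05*u;print(n,"want",X.round(4),"body",fitc(d[n],X,.021,.04,.064),"cap",fitc(d[n],X,.01,.075,.104))
W=d["wrist"]["img"][:,100:500];W=cv2.resize(W,(390,468));S=crop(d["scene"],425,155,555,305,3)
o=np.zeros((468,785,3),np.uint8);o[:,:390]=W;o[:450,395:785]=S;cv2.imwrite("pics/end.png",o)
print(r.get_state()["ft_force"],r.get_state()["t"])
E
```

```text
t: 17.65
tcp_pos: [0.5396, 0.2553, 0.1511]
tool_rot: [0.462, 0.887, -0.0, -0.0]
ft_force: [0.2, -0.9, 0.5]
width: 0.0383
t: 18.15
tcp_pos: [0.5395, 0.2552, 0.3036]
tool_rot: [0.462, 0.887, 0.0, 0.0]
ft_force: [0.5, 0.2, 0.7]
width: 0.0385
t: 18.45
tcp_pos: [0.5877, 0.1866, 0.3029]
tool_rot: [0.464, 0.886, 0.0, 0.002]
ft_force: [0.2, 0.8, 0.6]
width: 0.0384
scene want [0.5394 0.2536] body (78, array([0.5392, 0.2535])) cap (235, array([0.5395, 0.2536]))
scene want [0.5972 0.172 ] body (389, array([0.5979, 0.1723])) cap (245, array([0.5979, 0.1724]))
wrist want [0.5392 0.2559] body (2, None) cap (0, None)
wrist want [0.597  0.1743] body (285, array([0.5976, 0.1749])) cap (245, array([0.5977, 0.1748]))
[-0.24334856 -0.53575845 -0.1649268 ] 18.55
```

View pics/end.png

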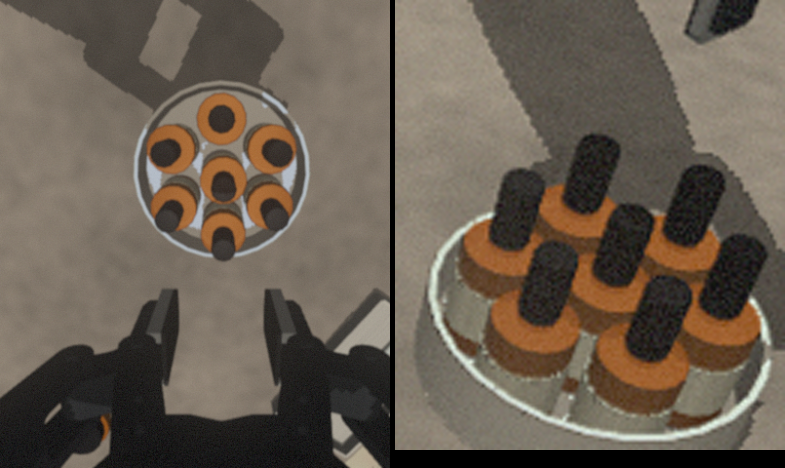

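All seven bottles stand upright in the full hexagon, and the gripper is well clear.

```bash
python3 -c "
from rig import r
print(r.job_done())"
```

```text
the job is handed in; nothing more can be done
None
```

Both loose 42 mm dropper bottles now stand in the carrier's two empty places, and I handed the job in at about 18.6 s of the 53 s allowed. I gripped each one by its cap and lowered it until it touched the floor. Contact came at the predicted height, with about 5–7 N. Then I opened the fingers to 38 mm and retreated straight up.

**Last checks:**
- **Position:** In the scene camera the bottles are about 0.3 mm and 0.8 mm from their places, relative to the rim centre.
- **Upright:** Body and cap centres agree to within 0.3 mm for both bottles.
- **Full pattern:** The last picture shows all seven upright in the hexagon. The robot touches nothing, and the wrist force is near zero.

**What failed or disagreed:**
- **Last wrist check:** The wrist camera confirmed the first bottle (about 0.8 mm off). It had almost no depth points on the second, so that one rests on the scene camera and the picture.
- **Camera offset:** The scene and wrist cameras differ by about 2.3 mm in y, so I used positions relative to the carrier in each view.
- **Middle bottle:** It stands about 2 mm off centre. I first measured it that way before either bottle was lowered, and I left it there.

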